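# Move the tested motors to the fitting rack in reverse order

## Robot

A 6-joint arm with a two-finger parallel gripper is mounted at the origin on the work surface. World frame = base frame: x ahead of the robot, y to its left, z up, the work surface at z = 0. Lengths are in mm, angles in rad, forces in N, time in s.
With the tool pointing down it reaches from about 375 to 925 mm from the base axis. Payload 5.7 kg.
Tool frame: the origin (TCP) lies between the finger pads; the fingertips stand 19 mm ahead of it and the grasp point (between the pads) is the TCP; z points along the fingers, y is the line along which they close (so a half turn about z gives the same grasp; the last joint's range is limited). The gripper opens to 85 mm and grips with 20 to 120 N. Pads are 22 mm wide; open, the fingers measure 114 mm over their backs; the gripper's body (76 mm by 85 mm) begins 54 mm behind the grasp point. The pads swing forward as they close: fully open they stand 13 mm farther back than shut.
Start: joints at [0.999, 0.359, 1.51, -0, 1.272, -0.115], TCP at [264.636, 538.454, 250.267] pointing down, gripper open.
Joint ranges: [-2.97, 2.97], [-1.01, 2.36], [0.21, 2.38], [-0.96, 4.11], [0.2, 2.71], [-2.98, 2.98]. Speed limits (rad/s): [2.39, 2.39, 3.14, 3.14, 3.14, 3.14].

## Interface

Orientations are given as a unit quaternion [x, y, z, w].
In Python, from cell import arm, camera gives the robot as it stands.
- The arm moves only by the tool carry_out, never from a script. Its argument "rows" is a list that holds one entry, the list of rows, each a list of 7 numbers: the shift along the tool's x, y, z in m, then the turn, a rotation vector about the tool's x, y, z in degrees, then the finger opening in m, from 0 to 0.0854. In form: [[[x, y, z, ax, ay, az, hand], ...]]. A call has 1 to 20 rows; each row shifts and turns the commanded pose from where the row before left it, along the tool's axes as they then stand; what a row does not reach is not made up. A row lasts 1/10 s, in which the tool goes at most 50 mm and 8.59 degrees, less where a joint would pass 70% of its speed; a pose out of reach is approached as far as the arm can. A call with a gripper value outside its range is refused whole. The fingers move at their own pace and stop on an object; "grip_force" is the grip in N (left out, the last holds). Time passes only in rows, so rows that do not move let the fingers close. It gives the time, the measured TCP pose, the force, the opening and the grip force at its end, in the units of the state.
- arm.read_state(): the state, without advancing time (a new reading comes with each control period).
- camera(name): name is "scene" or "top" or "wrist"; returns a dict with "color" (400x640x3 uint8, red, green, blue), "range_z" (400x640 float32, mm along the optical axis (not along the pixel's ray), 0 where there is no reading), "vertical_fov" (degrees; the focal length in pixels is half the picture's height over the tangent of half this angle, whatever the lens; pixels are square), "cx", "cy" (the principal point, pixels), "distortion" ([k1, k2, p1, p2, k3] as OpenCV has them; the pictures are not rectified), "xyz" and "attitude" of the camera in the world; the wrist camera has in their place "T_tool_cam" (4x4, takes a point from camera to tool coordinates, whose origin is the TCP and whose axes are the flange's). Camera axes: x right, y down, z forward; pixel columns grow to the right and rows downward; lengths in mm; the calibration is good to about 2 mm. A picture is of the moment at which its call begins: read the wrist's pose just before it.
- arm.sign_off(): hands the job in; it is judged then, once.
The state is a dict: "t": time; "qpos": joint angles; "qd": joint speeds; "joint_torque": joint torques, N m; "tool_pos": TCP position; "tcp_rot": TCP orientation; "wrist_force": force on the tool from outside, world axes, zero at the start; "torque": the same for the moment, N m; "opening": finger opening in mm; "grip_force": force on a finger pad.
Only numpy, scipy, OpenCV 4.12 (cv2) and the standard library are available. Lean on these libraries where they do the work, as an engineer would, in place of code of your own. Each camera call takes 0.05 s, during which the arm holds its last target. There are 200 camera calls.

## Task

The four electric motors stand in the aluminium test rack in the order they were tested, counted from its raised end block; move them all to the wooden rack in reverse order, so that the last tested is fitted first. The motor next to the test rack's end block goes into the pocket farthest from the wooden rack's end block, the next one into the next pocket, and so on, until the motor farthest from the test rack's end block stands next to the wooden one. Keep every motor upright and set it down gently, not dropped, flat on the floor of its own pocket, and let go of it.

Things in the scene. Friction and masses are not known exactly. Their poses are not given: they have to be found in the camera images.
- motor_a: Model-aircraft electric motor, the slimmest and tallest, dark steel with aluminium ends: upright cylinder 28 mm in diameter, 54 mm high, with a steel shaft (5 mm diameter, 14 mm long) up from the middle of its top. Origin: centre of its underside; z up its axis. Loose; starts upright in a test rack pocket, up to 6 mm off its centre, any yaw. 60 to 240 g.
- motor_b: Model-aircraft electric motor, short, mostly bare aluminium with a dark foot and no hub on top: upright cylinder 32 mm in diameter, 36 mm high, with a steel shaft (5 mm diameter, 14 mm long) up from the middle of its top. Origin: centre of its underside; z up its axis. Loose; starts upright in a test rack pocket, up to 6 mm off its centre, any yaw. 60 to 240 g.
- motor_c: Model-aircraft electric motor, banded dark steel and aluminium: upright cylinder 37 mm in diameter, 46 mm high, with a steel shaft (5 mm diameter, 14 mm long) up from the middle of its top, in a brass hub 12 mm wide and 5 mm high. Origin: centre of its underside; z up its axis. Loose; starts upright in a test rack pocket, up to 6 mm off its centre, any yaw. 60 to 240 g.
- motor_d: Model-aircraft electric motor, the widest, short, with a copper-coloured band: upright cylinder 42 mm in diameter, 36 mm high, with a steel shaft (5 mm diameter, 14 mm long) up from the middle of its top, in a brass hub 20 mm wide and 5 mm high. Origin: centre of its underside; z up its axis. Loose; starts upright in a test rack pocket, up to 6 mm off its centre, any yaw. 60 to 240 g.
- pocket_a: The plastic pocket (black floor, grey walls) in which motor_a stands at the start: one of four identical square trays in a row on the test rack, fixed to it. Inside 57.6 mm square, walls 2 mm thick, floor 4 mm thick, rim 12 mm above its underside (16 mm above the bench). Origin: centre of its underside, 4 mm above the bench. Axes as the test rack's.
- pocket_b: The plastic pocket (black floor, grey walls) in which motor_b stands at the start: one of four identical square trays in a row on the test rack, fixed to it. Inside 57.6 mm square, walls 2 mm thick, floor 4 mm thick, rim 12 mm above its underside (16 mm above the bench). Origin: centre of its underside, 4 mm above the bench. Axes as the test rack's.
- pocket_c: The plastic pocket (black floor, grey walls) in which motor_c stands at the start: one of four identical square trays in a row on the test rack, fixed to it. Inside 57.6 mm square, walls 2 mm thick, floor 4 mm thick, rim 12 mm above its underside (16 mm above the bench). Origin: centre of its underside, 4 mm above the bench. Axes as the test rack's.
- pocket_d: The plastic pocket (black floor, grey walls) in which motor_d stands at the start: one of four identical square trays in a row on the test rack, fixed to it. Inside 57.6 mm square, walls 2 mm thick, floor 4 mm thick, rim 12 mm above its underside (16 mm above the bench). Origin: centre of its underside, 4 mm above the bench. Axes as the test rack's.
- test_rack: Aluminium rack, fixed, left or right in front of the robot, with the four black-floored pockets in a row along its x, centres at x = -93, -31, +31, +93 mm, y = 0. Raised end block at the -x end (towards the robot): middle at x = -138 mm, 24 long, 66 wide, 40 mm high. Base 252 x 66 mm. Origin: centre of the row, on the bench; z up; x points away from the robot within 0.25 rad.
- wood_rack: Pale plywood rack, fixed, on the other side, empty: four pockets 58 mm square in a row along its x, centres at x = -93, -31, +31, +93 mm, y = 0; walls 4 mm thick, floor 8 mm and rim 16 mm above the bench. Darker raised end block at the -x end (towards the robot): middle at x = -138 mm, 24 long, 66 wide, 40 mm high. Origin: centre of the row, on the bench; z up; x within 0.25 rad.

How it is judged:
By the outcome, as a careful person would: the job done as asked, in the order asked, and still so for the second after the job is handed in, with the robot touching nothing.
It also fails if it takes over 112 s, if anything falls off the work surface, if the arm or the gripper's body presses on something with over 40 N, if the wrist force passes 120 N, or if a joint passes its speed limit or range.

## Working session

There is one attempt and no reset: what is moved stays moved. The work goes in short steps, Python scripts to look and compute and a tool call to move; the robot and the scene stay as the last step left them, time stands still between calls to the robot, and variables do not carry over. Pictures are saved under pics/ and viewed, at most 14 in all, crops included, and the job is handed in when it is done.

Besides the shell and the picture viewer there is one more tool, called after "Call:" as name(argument=value, ...), one argument or row to a line, values as JSON. carry_out: Moves the arm, as the interface text tells. Its arguments: {"type":"object","properties":{"rows":{"type":"array","items":{"type":"array","items":{"type":"array","items":{"type":"number"}}}},"grip_force":{"type":"number"}},"required":["rows"]}

```bash
mkdir -p pics; ls; python3 - <<'E'
from cell import arm,camera
import cv2,numpy as np
s=arm.read_state();print({k:np.round(v,4).tolist() for k,v in s.items()})
for n in("top","scene"):
    c=camera(n);cv2.imwrite(f"pics/{n}0.png",c["color"][:,:,::-1])
    print(n,{k:(np.round(v,4).tolist()) for k,v in c.items() if k not in("color","range_z")},(c["range_z"]>0).mean())
    np.savez(f"{n}0.npz",**c)
w=camera("wrist");print(w["T_tool_cam"],w["vertical_fov"],w["cx"],w["cy"],w["distortion"])
E
```

```text
pics
{'t': 0.0, 'qpos': [0.9989, 0.3595, 1.5114, -0.0, 1.2725, -0.1151], 'qd': [-0.0001, -0.0017, -0.0002, -0.001, 0.0009, 0.0007], 'joint_torque': [0.0018, -52.7638, -27.8617, -0.0001, 0.0135, 0.0], 'tool_pos': [264.3197, 537.9459, 249.4663], 'tcp_rot': [0.2264, 0.974, -0.0008, -0.0003], 'wrist_force': [1.2093, 0.3576, 0.1815], 'torque': [0.0351, -0.0084, 0.0053], 'grip_force': 0.0, 'opening': 85.552}
top {'vertical_fov': 42.7943, 'cx': 320.3474, 'cy': 203.8519, 'distortion': [-0.1426, 0.0, 0.0, 0.0, 0.0], 'xyz': [346.5438, -19.8399, 1049.1654], 'attitude': [-0.7004, 0.7062, -0.0716, 0.0749]} 0.9959609375
scene {'vertical_fov': 56.6033, 'cx': 317.659, 'cy': 202.8119, 'distortion': [-0.0205, 0.0, 0.0, 0.0, 0.0], 'xyz': [1051.0105, -93.0415, 625.269], 'attitude': [0.7238, 0.598, -0.2254, -0.2603]} 0.9962734375
[[-5.04038656e-04 -9.51042187e-01 -3.09060681e-01  7.95373025e+01]
 [ 9.99999253e-01 -1.35119757e-04 -1.21508077e-03 -7.27640113e-01]
 [ 1.11383287e-03 -3.09061062e-01  9.51041544e-01 -1.24108277e+02]
 [ 0.00000000e+00  0.00000000e+00  0.00000000e+00  1.00000000e+00]] 63.18395831131202 319.3690519307524 200.89750910043568 [0.01638038 0.         0.         0.         0.        ]
```

View pics/top0.png

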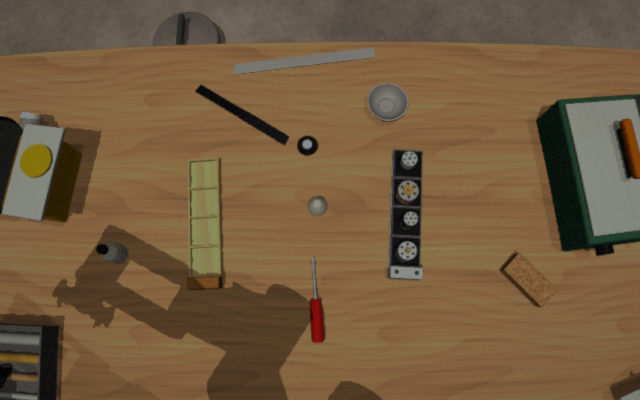

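View pics/scene0.png

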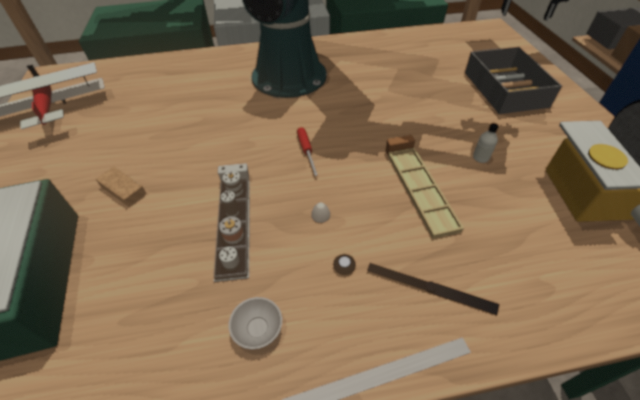

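The top view shows the aluminium test rack on the right, with its end block at (405,272) and motors at about (407,250), (410,218), (408,190) and (410,158). The wooden rack is on the left, with its dark end block at (204,283). The scene view agrees. Next I'll enlarge both racks to read exact pixels.

```bash
cat >h.py <<'E'
import numpy as np,cv2
from scipy.spatial.transform import Rotation as R
def cam_pose(c,s=None):
    if "xyz" in c: return R.from_quat(c["attitude"]).as_matrix(),np.array(c["xyz"])
    T=np.array(c["T_tool_cam"]);A=R.from_quat(s["tcp_rot"]).as_matrix()
    return A@T[:3,:3],A@T[:3,3]+s["tool_pos"]
def rays(c,px):
    f=200/np.tan(np.radians(float(c["vertical_fov"]))/2)
    K=np.array([[f,0,c["cx"]],[0,f,c["cy"]],[0,0,1.]])
    u=cv2.undistortPoints(np.array(px,float).reshape(-1,1,2),K,np.array(c["distortion"],float))[:,0]
    return np.c_[u,np.ones(len(u))]
def on_plane(c,px,z,s=None):
    A,p=cam_pose(c,s);d=rays(c,px)@A.T
    return p+d*((z-p[2])/d[:,2])[:,None]
def by_range(c,px,s=None):
    A,p=cam_pose(c,s);r=rays(c,px)
    zz=np.array([c["range_z"][int(round(v)),int(round(u))] for u,v in px])
    return p+(r*zz[:,None])@A.T
E
python3 - <<'E'
from h import *
c=dict(np.load("top0.npz"));im=cv2.imread("pics/top0.png")
a=cv2.resize(im[145:295,380:435],None,fx=4,fy=4,interpolation=3);b=cv2.resize(im[145:295,180:235],None,fx=4,fy=4,interpolation=3)
cv2.imwrite("pics/racks.png",np.hstack([b,a]))
px=[(410,158),(408,190),(410,218),(407,250),(405,272),(204,283),(205,260),(205,175),(300,200)]
print(np.round(by_range(c,px)))
E
```

```text
[[ 650. -200.   54.]
 [ 584. -193.   51.]
 [ 523. -191.   71.]
 [ 461. -183.   66.]
 [ 420. -182.   39.]
 [ 401.  216.   39.]
 [ 450.  223.    6.]
 [ 631.  229.    8.]
 [ 575.   27.    4.]]
```

View pics/racks.png

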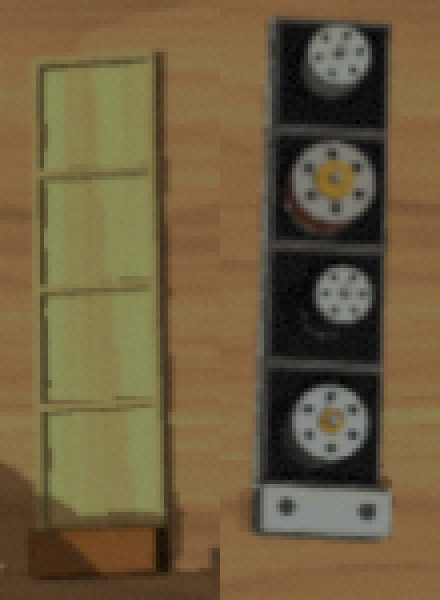

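The enlarged crop has the wooden rack on the left and the test rack on the right. Counting from the end block, the test rack holds c (crop 330,422), a (343,294), d (332,182) and b (338,54). The wooden rack's rim corners are at (40,65), (155,55), (38,525) and (158,525).

```bash
python3 - <<'E'
from h import *
c=dict(np.load("top0.npz"))
T=lambda x,y:(380+(x-220)/4-.375,145+y/4-.375)
W=lambda x,y:(180+x/4-.375,145+y/4-.375)
for n,p,z in [("c",(330,422),54),("a",(343,294),62),("d",(332,182),44),("b",(338,54),44)]:
    print(n,np.round(on_plane(c,[T(*p)],z)[0],1))
tr=on_plane(c,[T(275,21),T(389,25),T(384,132),T(380,365),T(270,130),T(264,246),T(258,366)],16);print("test rim\n",np.round(tr,1))
print("blk",np.round(on_plane(c,[T(258,488),T(391,490),T(389,535),T(258,533)],40),1).tolist())
print("wood rim",np.round(on_plane(c,[W(40,65),W(155,55),W(40,177),W(155,170),W(40,293),W(155,287),W(40,410),W(155,403),],16),1).tolist())
print("blk",np.round(on_plane(c,[W(28,530),W(157,528),W(156,570),W(30,577)],40),1).tolist())
from cell import arm
s=arm.read_state();print(np.round(R.from_quat(s["tcp_rot"]).as_matrix(),3))
E
```

```text
c [ 461.7 -185.7   54. ]
a [ 524.  -193.3   62. ]
d [ 585.  -193.4   44. ]
b [ 652.8 -199.6   44. ]
test rim
 [[ 679.8 -171.8   16. ]
 [ 677.3 -232.8   16. ]
 [ 618.5 -227.    16. ]
 [ 495.1 -219.    16. ]
 [ 620.  -166.8   16. ]
 [ 557.9 -161.3   16. ]
 [ 495.3 -156.1   16. ]]
blk [[430.9, -151.0, 40.0], [429.0, -217.2, 40.0], [406.8, -215.3, 40.0], [408.8, -150.3, 40.0]]
wood rim [[660.1, 262.1, 16.0], [664.7, 200.1, 16.0], [598.6, 259.1, 16.0], [601.7, 197.8, 16.0], [536.6, 256.2, 16.0], [539.3, 195.7, 16.0], [475.4, 253.7, 16.0], [478.9, 193.8, 16.0]]
blk [[412.3, 251.2, 40.0], [413.4, 186.1, 40.0], [392.7, 186.1, 40.0], [389.1, 249.4, 40.0]]
[[-0.897  0.441 -0.001]
 [ 0.441  0.897 -0.001]
 [ 0.    -0.001 -1.   ]]
```

Call:
carry_out(
  rows=[
    [[0,0,0,0,0,-7.2,0.085],[0,0,0,0,0,-7.2,0.085],[0,0,0,0,0,-7.2,0.085],[0,0,0,0,0,-7.1,0.085],[-0.0266,-0.0325,0,0,0,0,0.085],[-0.0266,-0.0325,0,0,0,0,0.085],[-0.0266,-0.0325,0,0,0,0,0.085],[-0.0266,-0.0325,0,0,0,0,0.085],[-0.0266,-0.0325,0,0,0,0,0.085],[-0.0266,-0.0325,0,0,0,0,0.085],[-0.0266,-0.0325,0,0,0,0,0.085],[-0.0266,-0.0325,0,0,0,0,0.085],[-0.0266,-0.0325,0,0,0,0,0.085],[-0.0266,-0.0325,0,0,0,0,0.085],[0,0,0,0,0,0,0.085],[0,0,0,0,0,0,0.085]],
  ],
)

```text
t: 1.75
tool_pos: [544.9, 224.7, 249.8]
tcp_rot: [-0.021, 1.0, 0.0, -0.001]
wrist_force: [-0.0, 1.0, 0.4]
opening: 85.0
grip_force: 0.0
```

```bash
cat >>h.py <<'E'
def look(n):
    from cell import arm,camera
    s=arm.read_state();c=camera("wrist")
    cv2.imwrite(f"pics/{n}.png",c["color"][:,:,::-1])
    c.update({k:s[k] for k in("tool_pos","tcp_rot")});np.savez(n+".npz",**c);return c
E
python3 -c "
from h import *
look('w1')"
```

```text
(no output)
```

View pics/w1.png

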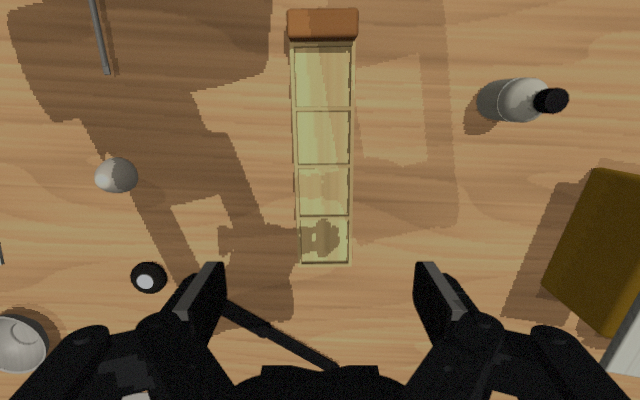

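Call:
carry_out(
  rows=[
    [[0,-0.046,0,0,0,3.7,0.085],[0,-0.046,0,0,0,3.7,0.085],[0,-0.046,0,0,0,0,0.085],[0,-0.046,0,0,0,0,0.085],[0,-0.046,0,0,0,0,0.085],[0,-0.046,0,0,0,0,0.085],[0,-0.046,0,0,0,0,0.085],[0,-0.046,0,0,0,0,0.085],[0,-0.046,0,0,0,0,0.085],[0,0,0,0,0,0,0.085],[0,0,0,0,0,0,0.085]],
  ],
)

```text
t: 2.9
tool_pos: [518.1, -186.5, 250.1]
tcp_rot: [0.043, 0.999, 0.001, -0.0]
wrist_force: [0.1, 1.5, -0.3]
opening: 85.3
grip_force: 0.0
```

The wrist view shows the wooden rack with its end block at the top (323,24). The walls are at rows about 44, 108, 164, 215 and 264, and the sides run from columns 290–355 at the top to 298–352 at the bottom. Next is the view over the test rack.

```bash
python3 - <<'E'
from h import *
c=dict(np.load("w1.npz"));s=c
print(np.round(on_plane(c,[(322,108),(323,164),(324,215),(325,264),(297,164),(351,164),(296,108),(353,108),(299,215),(350,215)],16,s),1).tolist())
print("blk",np.round(on_plane(c,[(287,10),(358,9),(358,38),(288,39)],40,s),1).tolist())
look("t1")
E
```

```text
[[477.5, 223.8, 16.0], [537.4, 227.6, 16.0], [598.0, 231.5, 16.0], [662.3, 235.6, 16.0], [538.7, 198.6, 16.0], [536.2, 258.8, 16.0], [478.7, 196.3, 16.0], [476.2, 256.6, 16.0], [599.2, 202.1, 16.0], [596.7, 261.9, 16.0]]
blk [[393.3, 188.3, 40.0], [389.9, 252.3, 40.0], [413.3, 254.2, 40.0], [416.8, 189.5, 40.0]]
```

View pics/t1.png

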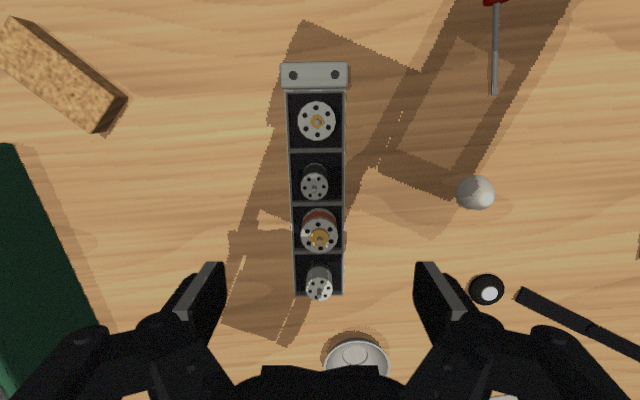

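The wrist view shows the top discs of c at (317,120), a (314,186), d (319,235) and b (319,288), with the end block at (314,75). I'll triangulate these against the top view.

```bash
python3 - <<'E'
from h import *
c=dict(np.load("t1.npz"));t=dict(np.load("top0.npz"))
T=lambda x,y:(380+(x-220)/4-.375,145+y/4-.375)
def tri(pt,pw):
    M=np.zeros((3,3));v=np.zeros(3)
    for C,p,s in((t,pt,None),(c,pw,c)):
        A,o=cam_pose(C,s);d=A@rays(C,[p])[0];d/=np.linalg.norm(d);P=np.eye(3)-np.outer(d,d);M+=P;v+=P@o
    return np.linalg.solve(M,v)
for n,p,w,z in [("c",(330,422),(317,120),54),("a",(343,294),(314,186),62),("d",(332,182),(319,235),44),("b",(338,54),(319,288),44)]:
    print(n,np.round(tri(T(*p),w),1),np.round(on_plane(c,[w],z,c)[0],1))
print("rim",np.round(on_plane(c,[(287,150),(344,150),(290,203),(344,203),(293,251),(343,251)],16,c),1).tolist())
print("blk",np.round(on_plane(c,[(281,63),(347,62),(347,88),(281,89)],40,c).mean(0),1).tolist())
m=tri((205-.375+0,0),(0,0)) if 0 else None
# wood rim height: middle divider from the two views
c=dict(np.load("w1.npz"))
print("wood rim tri",np.round(tri((180+97/4-.375,145+290/4-.375),(324,164)),1))
E
```

```text
c [ 460.4 -184.4   62.3] [ 460.7 -184.6   54. ]
a [ 523.9 -193.3   61. ] [ 523.4 -193.1   62. ]
d [ 585.4 -193.6   42.3] [ 584.6 -193.5   44. ]
b [ 653.5 -199.8   41.4] [ 651.6 -199.3   44. ]
rim [[492.4, -220.9, 16.0], [497.8, -158.3, 16.0], [553.8, -224.6, 16.0], [559.2, -162.2, 16.0], [615.3, -228.0, 16.0], [620.6, -167.3, 16.0]]
blk [420.3, -184.0, 40.0]
wood rim tri [540.  229.    4.1]
```

Call:
carry_out(
  rows=[
    [[-0.0336,-0.0004,0.02,0,0,0,0.085],[-0.0336,-0.0004,0.02,0,0,0,0.085],[-0.0336,-0.0004,0.02,0,0,0,0.085],[-0.0336,-0.0003,0.02,0,0,0,0.085],[0,0,0.025,0,0,0,0.085],[0,0,0.025,0,0,0,0.085],[0,0,0.025,0,0,0,0.085],[0,0,0.025,0,0,0,0.085],[0,0,0.008,0,0,0,0.07],[0,0,0.008,0,0,0,0.06],[0,0,0.008,0,0,0,0.05],[0,0,0.008,0,0,0,0.045],[0,0,0,0,0,0,0.045],[0,0,0,0,0,0,0.045]],
  ],
  grip_force=40,
)

```text
t: 4.35
tool_pos: [652.4, -200.4, 38.7]
tcp_rot: [0.043, 0.999, -0.0, 0.0]
wrist_force: [0.5, -0.1, -0.3]
opening: 45.2
grip_force: 0.0
```

```bash
python3 -c "
from h import *
c=look('g1')"
```

```text
(no output)
```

View pics/g1.png

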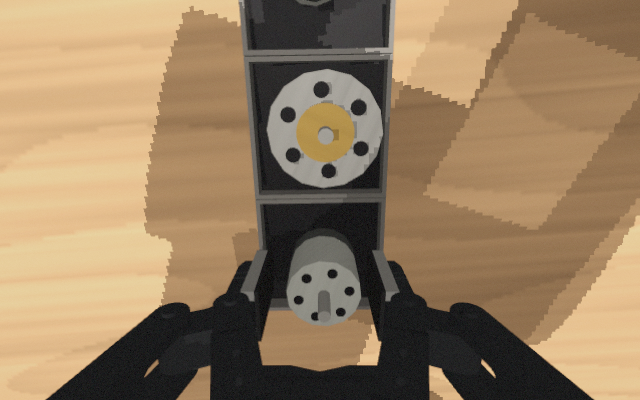

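Motor b's disc, at (323,292), sits between the pads, which are at about columns 262 and 380. I'll close on it and lift.

Call:
carry_out(
  rows=[
    [[0,0,0,0,0,0,0.035],[0,0,0,0,0,0,0.025],[0,0,0,0,0,0,0.02],[0,0,0,0,0,0,0.02],[0,0,0,0,0,0,0.02],[0,0,0,0,0,0,0.02]],
  ],
  grip_force=40,
)

```text
t: 5.0
tool_pos: [652.8, -200.5, 39.2]
tcp_rot: [0.043, 0.999, -0.0, 0.001]
wrist_force: [-1.1, -0.2, 6.5]
opening: 30.6
grip_force: 39.8
```

Call:
carry_out(
  rows=[
    [[0,0,-0.01,0,0,0,0.02],[0,0,-0.03,0,0,0,0.02],[0,0,-0.04,0,0,0,0.02],[0,0,-0.04,0,0,0,0.02],[0.0202,0.0336,0,0,0,0,0.02],[0.0202,0.0336,0,0,0,0,0.02],[0.0202,0.0336,0,0,0,0,0.02],[0.0202,0.0336,0,0,0,0,0.02],[0.0202,0.0336,0,0,0,0,0.02],[0.0202,0.0336,0,0,0,0,0.02],[0.0202,0.0336,0,0,0,0,0.02],[0.0202,0.0336,0,0,0,0,0.02],[0.0202,0.0336,0,0,0,0,0.02],[0.0202,0.0336,0,0,0,0,0.02],[0.0202,0.0336,0,0,0,0,0.02],[0.0202,0.0336,0,0,0,0,0.02],[0,0,0,0,0,-3.8,0.02],[0,0,0,0,0,-3.8,0.02],[0,0,0,0,0,0,0.02],[0,0,0,0,0,0,0.02]],
  ],
)

```text
t: 7.0
tool_pos: [444.9, 222.0, 158.5]
tcp_rot: [-0.023, 1.0, -0.0, -0.0]
wrist_force: [-0.4, -1.4, -0.7]
opening: 30.9
grip_force: 39.9
```

```bash
python3 -c "
from h import *
c=look('p1');print(c['tool_pos'])"
```

```text
[444.88670223 222.01969229 158.47867543]
```

View pics/p1.png

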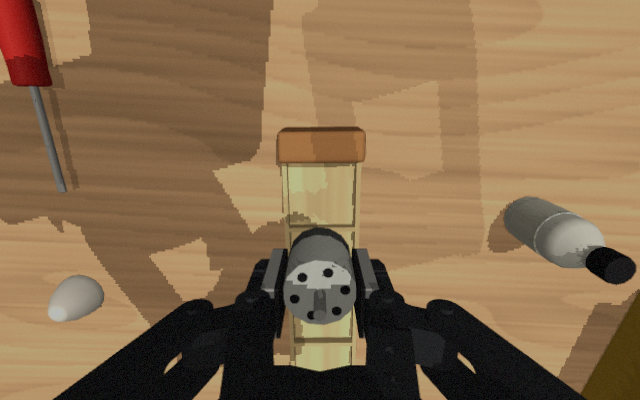

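The motor is held upright at (320,290). The wooden rack's first pocket lies between the block edge, row 163, and the divider at row 225. I'll check the rack geometry from this view.

```bash
python3 - <<'E'
from h import *
c=dict(np.load("p1.npz"))
print(np.round(on_plane(c,[(322,225),(323,340),(284,200),(359,200),(289,340),(355,340)],16,c),1).tolist())
print("blk",np.round(on_plane(c,[(278,130),(365,130),(363,162),(279,162)],40,c),1).tolist())
E
```

```text
[[473.8, 224.8, 16.0], [597.0, 231.7, 16.0], [452.1, 191.0, 16.0], [449.2, 255.5, 16.0], [598.6, 197.9, 16.0], [595.5, 263.6, 16.0]]
blk [[390.7, 188.5, 40.0], [387.8, 252.1, 40.0], [411.4, 252.7, 40.0], [414.3, 189.3, 40.0]]
```

Call:
carry_out(
  rows=[
    [[0,0,0.03,0,0,0,0.02],[0,0,0.03,0,0,0,0.02],[0,0,0.03,0,0,0,0.02],[0,0,0.015,0,0,0,0.02],[0,0,0.007,0,0,0,0.02],[0,0,0.004,0,0,0,0.02],[0,0,0.001,0,0,0,0.02],[0,0,0.001,0,0,0,0.02],[0,0,0,0,0,0,0.02],[0,0,0,0,0,0,0.02]],
  ],
)

```text
t: 8.05
tool_pos: [445.3, 222.3, 40.9]
tcp_rot: [-0.024, 1.0, 0.0, 0.001]
wrist_force: [-0.2, 0.5, -0.7]
opening: 30.8
grip_force: 39.9
```

Call:
carry_out(
  rows=[
    [[0,0,0.0005,0,0,0,0.02],[0,0,0.0005,0,0,0,0.02],[0,0,0.0003,0,0,0,0.02],[0,0,0,0,0,0,0.02],[0,0,0,0,0,0,0.02]],
  ],
)

```text
t: 8.55
tool_pos: [445.0, 222.2, 39.1]
tcp_rot: [-0.024, 1.0, -0.0, 0.0]
wrist_force: [-0.6, 0.4, 4.1]
opening: 30.8
grip_force: 40.1
```

Call:
carry_out(
  rows=[
    [[0,0,0,0,0,0,0.034],[0,0,0,0,0,0,0.045],[0,0,0,0,0,0,0.06],[0,0,0,0,0,0,0.07],[0,0,0,0,0,0,0.07],[0,0,-0.01,0,0,0,0.07],[0,0,-0.03,0,0,0,0.07],[0,0,-0.04,0,0,0,0.07],[0,0,-0.04,0,0,0,0.07],[-0.0109,-0.0383,0,0,0,0,0.07],[-0.0109,-0.0383,0,0,0,0,0.08],[-0.0109,-0.0383,0,0,0,0,0.085],[-0.0109,-0.0384,0,0,0,0,0.085],[-0.0109,-0.0384,0,0,0,0,0.085],[-0.0109,-0.0384,0,0,0,0,0.085],[-0.0109,-0.0384,0,0,0,0,0.085],[-0.0109,-0.0384,0,0,0,0,0.085],[-0.0109,-0.0384,0,0,0,0,0.085],[-0.0109,-0.0384,0,0,0,0,0.085]],
  ],
)

```text
t: 10.45
tool_pos: [572.3, -157.6, 159.8]
tcp_rot: [-0.024, 1.0, -0.0, 0.0]
wrist_force: [0.7, 0.1, -0.4]
opening: 85.0
grip_force: 0.0
```

Call:
carry_out(
  rows=[
    [[-0.0109,-0.0384,0,0,0,3.8,0.085],[0,0,0,0,0,3.8,0.085],[0,0,0,0,0,0,0.085],[0,0,0,0,0,0,0.085]],
  ],
)

```text
t: 10.85
tool_pos: [584.2, -193.3, 159.3]
tcp_rot: [0.042, 0.999, 0.0, -0.0]
wrist_force: [0.8, 0.0, 0.1]
opening: 85.0
grip_force: 0.0
```

```bash
python3 - <<'E'
from h import *
from cell import camera
c=look('d1');t=camera("top")
im=t["color"][:,:,::-1];np.savez("top1.npz",**t)
a=cv2.resize(im[145:295,175:240],None,fx=4,fy=4,interpolation=3)
b=cv2.resize(c["color"][:,:,::-1],None,fx=.84,fy=.84)
o=np.zeros((600,800,3),np.uint8);o[:,:260]=a;o[:336,262:800]=b[:,:538];cv2.imwrite("pics/d1b.png",o)
E
```

```text
(no output)
```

View pics/d1b.png

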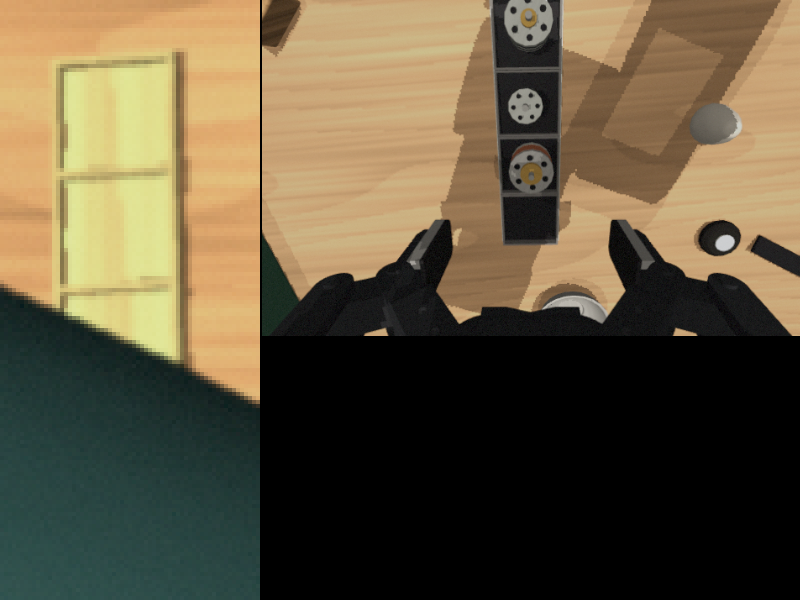

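The wrist view shows motor d's disc at crop (531,173), which is image (320,206). Motor a is at (526,105) and c at (529,18). The arm hides the filled wooden pocket from the top camera.

```bash
python3 - <<'E'
from h import *
c=dict(np.load("d1.npz"))
P=lambda x,y:((x-261.5)/.84-.5,(y+.5)/.84-.5)
for p,z in (((531,173),44),((526,106),62),((528,18),54)): print(np.round(on_plane(c,[P(*p)],z,c),1))
E
```

```text
[[ 586.3 -193.5   44. ]]
[[ 523.9 -192.3   62. ]]
[[ 460.9 -185.4   54. ]]
```

Call:
carry_out(
  rows=[
    [[-0.0015,0,0.03,0,0,0,0.085],[0,0,0.03,0,0,0,0.085],[0,0,0.025,0,0,0,0.085],[0,0,0.015,0,0,0,0.075],[0,0,0.01,0,0,0,0.065],[0,0,0.0055,0,0,0,0.055],[0,0,0.005,0,0,0,0.05],[0,0,0,0,0,0,0.045],[0,0,0,0,0,0,0.035],[0,0,0,0,0,0,0.03],[0,0,0,0,0,0,0.03],[0,0,0,0,0,0,0.03],[0,0,0,0,0,0,0.03]],
  ],
  grip_force=40,
)

```text
t: 12.25
tool_pos: [586.7, -194.2, 39.1]
tcp_rot: [0.043, 0.999, -0.0, 0.0]
wrist_force: [-0.0, -0.4, 4.6]
opening: 40.9
grip_force: 41.1
```

Call:
carry_out(
  rows=[
    [[0,0,-0.01,0,0,0,0.03],[0,0,-0.03,0,0,0,0.03],[0,0,-0.04,0,0,0,0.03],[0,0,-0.04,0,0,0,0.03],[0.0096,0.0343,0,0,0,0,0.03],[0.0096,0.0343,0,0,0,0,0.03],[0.0096,0.0343,0,0,0,0,0.03],[0.0096,0.0343,0,0,0,0,0.03],[0.0096,0.0343,0,0,0,0,0.03],[0.0096,0.0343,0,0,0,0,0.03],[0.0096,0.0343,0,0,0,0,0.03],[0.0096,0.0343,0,0,0,0,0.03],[0.0096,0.0343,0,0,0,0,0.03],[0.0096,0.0343,0,0,0,0,0.03],[0.0096,0.0343,0,0,0,0,0.03],[0.0096,0.0342,0,0,0,0,0.03],[0,0,0,0,0,-3.8,0.03],[0,0,0,0,0,-3.8,0.03],[0,0,0,0,0,0,0.03],[0,0,0,0,0,0,0.03]],
  ],
)

```text
t: 14.25
tool_pos: [506.2, 225.7, 158.5]
tcp_rot: [-0.023, 1.0, -0.0, -0.0]
wrist_force: [-0.0, -1.1, -1.9]
opening: 40.5
grip_force: 41.1
```

```bash
python3 -c "
from h import *
c=look('p2');print(c['tool_pos'])"
```

```text
[506.16926899 225.7329426  158.51490494]
```

View pics/p2.png

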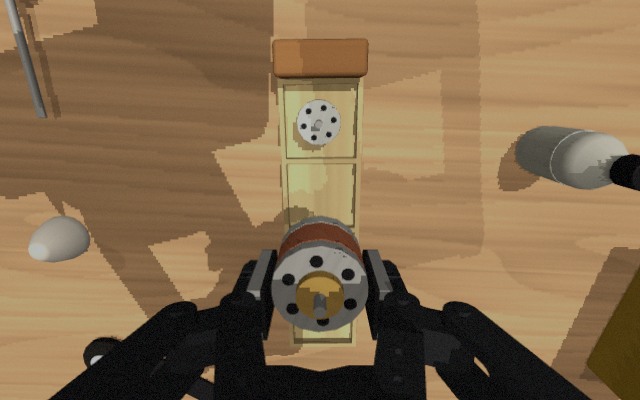

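Motor b stands upright in the middle of the first wooden pocket at (319,122). The next pocket starts at the divider on row 160, and d is held above it. Lowering.

Call:
carry_out(
  rows=[
    [[0,0,0.03,0,0,0,0.03],[0,0,0.03,0,0,0,0.03],[0,0,0.03,0,0,0,0.03],[0,0,0.015,0,0,0,0.03],[0,0,0.007,0,0,0,0.03],[0,0,0.004,0,0,0,0.03],[0,0,0.001,0,0,0,0.03],[0,0,0.001,0,0,0,0.03],[0,0,0.0005,0,0,0,0.03],[0,0,0.0005,0,0,0,0.03],[0,0,0.0003,0,0,0,0.03],[0,0,0,0,0,0,0.03],[0,0,0,0,0,0,0.03]],
  ],
)

```text
t: 15.6
tool_pos: [506.5, 225.9, 39.3]
tcp_rot: [-0.024, 1.0, -0.0, 0.0]
wrist_force: [0.1, -0.2, -1.1]
opening: 41.3
grip_force: 41.2
```

Call:
carry_out(
  rows=[
    [[0,0,0.0004,0,0,0,0.03],[0,0,0.0003,0,0,0,0.03],[0,0,0,0,0,0,0.03],[0,0,0,0,0,0,0.03]],
  ],
)

```text
t: 16.0
tool_pos: [506.5, 225.9, 39.1]
tcp_rot: [-0.024, 1.0, -0.0, 0.0]
wrist_force: [-1.2, -0.4, 6.1]
opening: 40.9
grip_force: 42.0
```

Call:
carry_out(
  rows=[
    [[0,0,0,0,0,0,0.044],[0,0,0,0,0,0,0.055],[0,0,0,0,0,0,0.065],[0,0,0,0,0,0,0.075],[0,0,0,0,0,0,0.075],[0,0,-0.01,0,0,0,0.075],[0,0,-0.03,0,0,0,0.075],[0,0,-0.04,0,0,0,0.075],[0,0,-0.04,0,0,0,0.075],[0.0002,-0.0381,0,0,0,0,0.075],[0.0002,-0.0381,0,0,0,0,0.08],[0.0002,-0.0381,0,0,0,0,0.085],[0.0002,-0.0381,0,0,0,0,0.085],[0.0002,-0.0381,0,0,0,0,0.085],[0.0002,-0.0381,0,0,0,0,0.085],[0.0002,-0.0381,0,0,0,0,0.085],[0.0002,-0.0381,0,0,0,0,0.085],[0.0002,-0.0381,0,0,0,0,0.085],[0.0002,-0.0381,0,0,0,0,0.085]],
  ],
)

```text
t: 17.9
tool_pos: [522.5, -156.4, 159.3]
tcp_rot: [-0.024, 1.0, -0.0, 0.0]
wrist_force: [0.5, -0.3, -0.3]
opening: 85.2
grip_force: 0.0
```

Call:
carry_out(
  rows=[
    [[0,-0.0377,0,0,0,3.8,0.085],[0,0,0,0,0,3.8,0.085],[0,0,0,0,0,0,0.085],[0,0,0,0,0,0,0.085]],
  ],
)

```text
t: 18.3
tool_pos: [524.1, -192.0, 158.8]
tcp_rot: [0.042, 0.999, 0.0, -0.0]
wrist_force: [0.4, 1.2, -0.9]
opening: 85.4
grip_force: 0.0
```

```bash
python3 -c "
from h import *
c=look('a1');print(c['tool_pos'])"
```

```text
[ 524.0607269  -192.02617935  158.81774458]
```

View pics/a1.png

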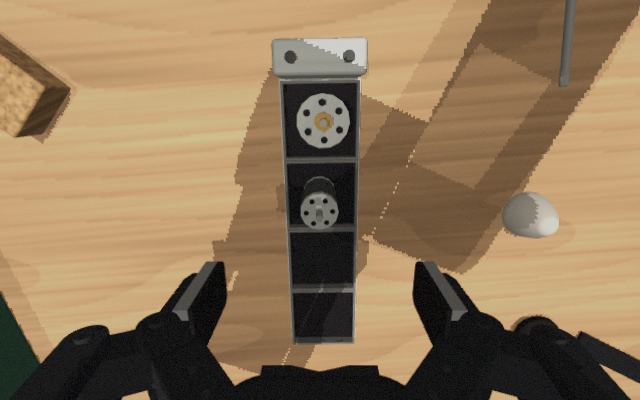

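Motor a's disc, at (319,210), is in line with the tool, and c is at (323,121). Lowering onto a.

```bash
python3 -c "
from h import *
c=dict(np.load('a1.npz'))
print(on_plane(c,[(319.5,210)],62,c),on_plane(c,[(323,121)],54,c))"
```

```text
[[ 522.79187622 -192.62263286   62.        ]] [[ 461.38288566 -185.06764495   54.        ]]
```

Call:
carry_out(
  rows=[
    [[0,0,0.03,0,0,0,0.085],[0,0,0.03,0,0,0,0.085],[0,0,0.02,0,0,0,0.085],[0,0,0.015,0,0,0,0.075],[0,0,0.01,0,0,0,0.06],[0,0,0.006,0,0,0,0.05],[0,0,0.005,0,0,0,0.045],[0,0,0,0,0,0,0.04],[0,0,0,0,0,0,0.03],[0,0,0,0,0,0,0.02],[0,0,0,0,0,0,0.016],[0,0,0,0,0,0,0.016],[0,0,0,0,0,0,0.016],[0,0,0,0,0,0,0.016],[0,0,0,0,0,0,0.016]],
  ],
  grip_force=40,
)

```text
t: 19.85
tool_pos: [524.9, -192.7, 43.1]
tcp_rot: [0.043, 0.999, -0.0, 0.001]
wrist_force: [-0.7, 1.1, 5.3]
opening: 27.1
grip_force: 39.4
```

Call:
carry_out(
  rows=[
    [[0,0,-0.01,0,0,0,0.016],[0,0,-0.03,0,0,0,0.016],[0,0,-0.04,0,0,0,0.016],[0,0,-0.04,0,0,0,0.016],[-0.0007,0.0353,0,0,0,0,0.016],[-0.0007,0.0353,0,0,0,0,0.016],[-0.0007,0.0353,0,0,0,0,0.016],[-0.0007,0.0353,0,0,0,0,0.016],[-0.0007,0.0353,0,0,0,0,0.016],[-0.0007,0.0353,0,0,0,0,0.016],[-0.0007,0.0353,0,0,0,0,0.016],[-0.0007,0.0353,0,0,0,0,0.016],[-0.0007,0.0353,0,0,0,0,0.016],[-0.0007,0.0353,0,0,0,0,0.016],[-0.0007,0.0353,0,0,0,0,0.016],[-0.0007,0.0353,0,0,0,0,0.016],[0,0,0,0,0,-3.8,0.016],[0,0,0,0,0,-3.8,0.016],[0,0,0,0,0,0,0.016],[0,0,0,0,0,0,0.016]],
  ],
)

```text
t: 21.85
tool_pos: [568.5, 228.7, 162.6]
tcp_rot: [-0.023, 1.0, -0.0, -0.0]
wrist_force: [-0.2, -0.2, -1.2]
opening: 27.2
grip_force: 39.8
```

```bash
python3 -c "
from h import *
c=look('p3');print(c['tool_pos'])"
```

```text
[568.49145561 228.74557002 162.60895106]
```

View pics/p3.png

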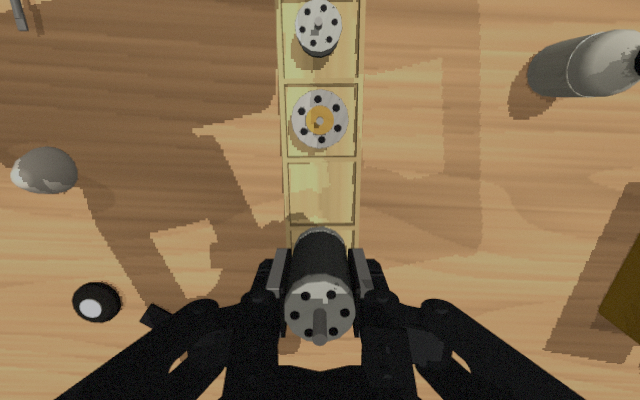

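d is upright in its pocket at (320,119), and b is still fine at (319,27). The free pocket lies between the dividers at rows 159 and 225. I'll check its centre and lower to just above contact.

```bash
python3 -c "
from h import *
c=dict(np.load('p3.npz'))
print(on_plane(c,[(321,83),(321,159),(322,225),(285,190),(359,190)],16,c).round(1))"
```

```text
[[479.6 225.2  16. ]
 [539.4 228.   16. ]
 [599.  231.6  16. ]
 [567.9 198.1  16. ]
 [565.  262.1  16. ]]
```

Call:
carry_out(
  rows=[
    [[0,0,0.03,0,0,0,0.016],[0,0,0.03,0,0,0,0.016],[0,0,0.03,0,0,0,0.016],[0,0,0.015,0,0,0,0.016]],
  ],
)

```text
t: 22.3
tool_pos: [567.2, 228.0, 55.2]
tcp_rot: [-0.023, 1.0, -0.0, -0.002]
wrist_force: [-1.3, -0.1, -1.7]
opening: 27.0
grip_force: 39.7
```

Call:
carry_out(
  rows=[
    [[0,0,0.007,0,0,0,0.016],[0,0,0.004,0,0,0,0.016],[0,0,0.001,0,0,0,0.016],[0,0,0.001,0,0,0,0.016],[0,0,0.0005,0,0,0,0.016],[0,0,0.0005,0,0,0,0.016],[0,0,0.0005,0,0,0,0.016],[0,0,0,0,0,0,0.016],[0,0,0,0,0,0,0.016]],
  ],
)

```text
t: 23.2
tool_pos: [568.9, 229.0, 43.2]
tcp_rot: [-0.024, 1.0, 0.0, 0.0]
wrist_force: [-0.8, 0.3, 1.5]
opening: 27.3
grip_force: 39.8
```

Call:
carry_out(
  rows=[
    [[0,0,0.0003,0,0,0,0.016],[0,0,0,0,0,0,0.016],[0,0,0,0,0,0,0.016]],
  ],
)

```text
t: 23.5
tool_pos: [568.9, 229.0, 43.2]
tcp_rot: [-0.024, 1.0, 0.0, 0.0]
wrist_force: [-1.3, 0.4, 4.8]
opening: 27.3
grip_force: 40.1
```

Call:
carry_out(
  rows=[
    [[0,0,0,0,0,0,0.031],[0,0,0,0,0,0,0.045],[0,0,0,0,0,0,0.06],[0,0,0,0,0,0,0.07],[0,0,0,0,0,0,0.07],[0,0,-0.01,0,0,0,0.07],[0,0,-0.03,0,0,0,0.07],[0,0,-0.04,0,0,0,0.07],[0,0,-0.04,0,0,0,0.07],[0.0115,-0.0371,0,0,0,0,0.075],[0.0115,-0.0371,0,0,0,0,0.08],[0.0115,-0.0371,0,0,0,0,0.085],[0.0115,-0.0371,0,0,0,0,0.085],[0.0115,-0.0371,0,0,0,0,0.085],[0.0116,-0.0371,0,0,0,0,0.085],[0.0116,-0.0372,0,0,0,0,0.085],[0.0116,-0.0372,0,0,0,0,0.085],[0.0116,-0.0372,0,0,0,0,0.085],[0.0116,-0.0372,0,0,0,0,0.085]],
  ],
)

```text
t: 25.4
tool_pos: [470.6, -149.1, 163.6]
tcp_rot: [-0.024, 1.0, -0.0, 0.0]
wrist_force: [0.8, -0.4, 0.1]
opening: 85.0
grip_force: 0.0
```

Call:
carry_out(
  rows=[
    [[0.0116,-0.0371,0,0,0,3.8,0.085],[0,0,0,0,0,3.8,0.085],[0,0,0,0,0,0,0.085],[0,0,0,0,0,0,0.085]],
  ],
)

```text
t: 25.8
tool_pos: [461.2, -184.9, 163.1]
tcp_rot: [0.042, 0.999, 0.0, 0.0]
wrist_force: [-1.0, -0.1, -0.2]
opening: 84.7
grip_force: 0.0
```

```bash
python3 -c "
from h import *
c=look('c1');print(c['tool_pos'])"
```

```text
[ 461.20904881 -184.91999555  163.12978275]
```

View pics/c1.png

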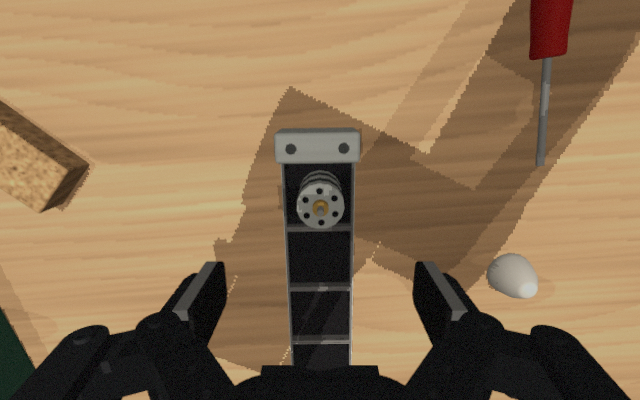

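Motor c, at (320,205), is in line with the tool and clear of the end block. Grasping it.

Call:
carry_out(
  rows=[
    [[0,0,0.03,0,0,0,0.085],[0,0,0.03,0,0,0,0.085],[0,0,0.025,0,0,0,0.085],[0,0,0.015,0,0,0,0.075],[0,0,0.01,0,0,0,0.065],[0,0,0.007,0,0,0,0.055],[0,0,0.005,0,0,0,0.05],[0,0,0,0,0,0,0.045],[0,0,0,0,0,0,0.035],[0,0,0,0,0,0,0.025],[0,0,0,0,0,0,0.025],[0,0,0,0,0,0,0.025],[0,0,0,0,0,0,0.025]],
  ],
  grip_force=40,
)

```text
t: 27.15
tool_pos: [461.5, -185.3, 41.3]
tcp_rot: [0.043, 0.999, -0.0, 0.0]
wrist_force: [-0.3, 0.8, 6.0]
opening: 35.9
grip_force: 40.3
```

Call:
carry_out(
  rows=[
    [[0,0,-0.01,0,0,0,0.025],[0,0,-0.03,0,0,0,0.025],[0,0,-0.04,0,0,0,0.025],[0,0,-0.04,0,0,0,0.025],[-0.0111,0.0359,0,0,0,0,0.025],[-0.0111,0.0359,0,0,0,0,0.025],[-0.0111,0.0359,0,0,0,0,0.025],[-0.0111,0.0359,0,0,0,0,0.025],[-0.0111,0.0359,0,0,0,0,0.025],[-0.0111,0.0359,0,0,0,0,0.025],[-0.0111,0.0359,0,0,0,0,0.025],[-0.0111,0.0359,0,0,0,0,0.025],[-0.0111,0.0359,0,0,0,0,0.025],[-0.0111,0.0359,0,0,0,0,0.025],[-0.0111,0.0359,0,0,0,0,0.025],[-0.0111,0.0359,0,0,0,0,0.025],[0,0,0,0,0,-3.8,0.025],[0,0,0,0,0,-3.8,0.025],[0,0,0,0,0,0,0.025],[0,0,0,0,0,0,0.025]],
  ],
)

```text
t: 29.15
tool_pos: [630.2, 232.5, 160.7]
tcp_rot: [-0.023, 1.0, -0.0, -0.0]
wrist_force: [1.0, -0.2, -2.2]
opening: 36.2
grip_force: 40.8
```

```bash
python3 -c "
from h import *
c=look('p4');print(c['tool_pos'])"
```

```text
[630.17051953 232.5372341  160.67503386]
```

View pics/p4.png

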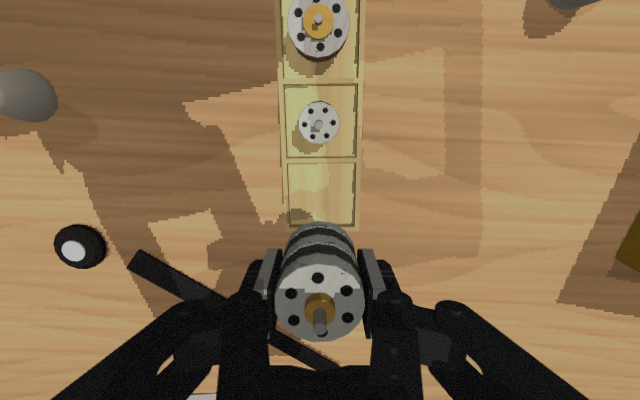

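Motor a stands upright at (319,122), and the last pocket lies between rows 159 and 226. The geometry matches the earlier placements, so I'm lowering c.

Call:
carry_out(
  rows=[
    [[0,0,0.03,0,0,0,0.025],[0,0,0.03,0,0,0,0.025],[0,0,0.03,0,0,0,0.025],[0,0,0.015,0,0,0,0.025],[0,0,0.007,0,0,0,0.025],[0,0,0.004,0,0,0,0.025],[0,0,0.001,0,0,0,0.025],[0,0,0.001,0,0,0,0.025],[0,0,0.0005,0,0,0,0.025],[0,0,0.0005,0,0,0,0.025],[0,0,0.0004,0,0,0,0.025],[0,0,0.0003,0,0,0,0.025],[0,0,0,0,0,0,0.025],[0,0,0,0,0,0,0.025]],
  ],
)

```text
t: 30.6
tool_pos: [630.6, 232.8, 41.3]
tcp_rot: [-0.024, 1.0, 0.0, 0.0]
wrist_force: [-0.3, 0.6, 2.0]
opening: 35.8
grip_force: 41.1
```

Call:
carry_out(
  rows=[
    [[0,0,0.0002,0,0,0,0.025],[0,0,0,0,0,0,0.025],[0,0,0,0,0,0,0.039],[0,0,0,0,0,0,0.05],[0,0,0,0,0,0,0.06],[0,0,0,0,0,0,0.075],[0,0,0,0,0,0,0.075],[0,0,-0.01,0,0,0,0.075],[0,0,-0.03,0,0,0,0.075],[0,0,-0.04,0,0,0,0.075],[0,0,-0.04,0,0,0,0.075],[0,0,-0.04,0,0,0,0.075],[0,0,-0.04,0,0,0,0.075],[0.03,0,0,0,0,0,0.075],[0.03,0,0,0,0,0,0.075],[0.03,0,0,0,0,0,0.075],[0,0,0,0,0,0,0.075],[0,0,0,0,0,0,0.075]],
  ],
)

```text
t: 32.4
tool_pos: [540.5, 228.6, 241.8]
tcp_rot: [-0.024, 1.0, 0.0, 0.001]
wrist_force: [0.4, 0.2, 0.3]
opening: 74.9
grip_force: 0.0
```

```bash
python3 -c "
from h import *
c=look('f1');print(c['tool_pos'])"
```

```text
[540.53908092 228.62939542 241.80179657]
```

View pics/f1.png

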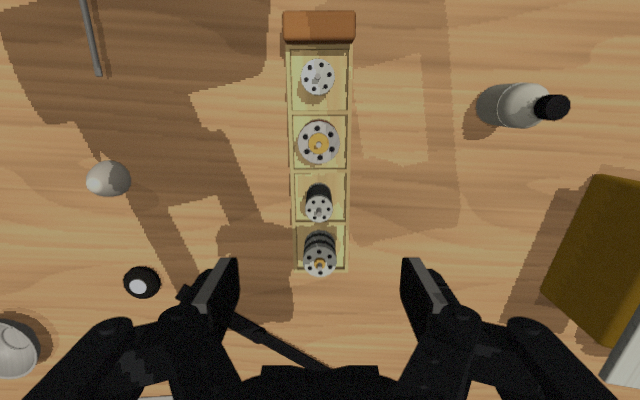

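The wooden rack holds b (318,77), d (318,142), a (319,208) and c (320,262), counted from its end block. All four are upright in their own pockets, and the gripper is clear of them.

```bash
python3 -c "
from cell import arm
print(arm.sign_off())"
```

```text
the job is handed in; nothing more can be done
None
```

All four motors stand upright and released in the wooden rack in reverse order (b, d, a, c from its end block), and the job was handed in at about 32 s.

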